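Lay a sheet-copper blank over the dishing hollow

ROBOT

A 7-joint arm with a two-finger parallel gripper is mounted at the origin on the work surface. World frame = base frame: x ahead of the robot, y to its left, z up, the work surface at z = 0. Lengths are in m, angles in rad, forces in N, time in s.
With the tool pointing down it reaches from about 0.4 to 0.875 m from the base axis. Payload 19.3 kg.
Tool frame: the origin (TCP) lies midway between the tips of the shut fingers; the grasp point (between the pads) lies 19 mm behind it; z points along the fingers, y is the direction in which the jaws open and shut (so a half turn about z gives the same grasp; the last joint's range is limited). The gripper opens to 85 mm and grips with 20 to 120 N. Pads are 22 mm wide; open, the fingers measure 114 mm over their backs; the gripper's body (76 mm by 85 mm) begins 54 mm behind the grasp point. The pads swing forward as they close: fully open they stand 13 mm farther back than shut.
Start: joints at [1.196, 0.521, -0.036, 1.599, 0.021, 1.021, -0.113], TCP at [0.188, -0.596, 0.231] pointing down, gripper open.
Joint ranges: [-2.91, 2.91], [-0.3, 2.13], [-1.5, 1.42], [0.17, 2.43], [-1.26, 4.41], [0.16, 1.93], [-2.52, 2.52]. Speed limits (rad/s): [1.89, 1.89, 2.39, 2.39, 3.01, 3.01, 3.01].

INTERFACE

Orientations are given as [roll, pitch, yaw] about the fixed x, y, z axes, in that order (R = Rz(yaw) Ry(pitch) Rx(roll)).
In Python, from workcell import telemetry, cams, workorder gives the robot as it stands. The module is installed in compiled form; this text tells all that it offers.
- The arm moves only by the tool apply_moves, never from a script. Its argument "steps" is a list of rows, each a list of 4 numbers: the shift along the tool's x, y, z in cm, then the turn about the tool's z in rad. A call has exactly 10 rows; each row is the pose to reach, as a shift and turn from the pose commanded when the call began, along the tool's axes at that moment; what a row does not reach only later rows make up. A row lasts 1/12 s, in which the tool goes at most 41.7 mm and 7.16 degrees, less where a joint would pass 70% of its speed; a pose out of reach is approached as far as the arm can. A call with a gripper value outside its range is refused whole. "claw" is the closure, from 0 (fully open) to 1 (shut), set as the call begins (left out, the last holds). The fingers move at their own pace and stop on an object; "force" is the grip in N (left out, the last holds). Time passes only in rows, so rows that repeat a pose let the fingers close, or fill a call up. It gives the time, the measured TCP pose, the force and the opening at its end, in the units of the state.
- telemetry.observe(): the state, without advancing time (a new reading comes with each control period).
- cams.grab_frame(name): name is "side" or "top"; returns a dict with "color" (480x640x3 uint8, red, green, blue), "mtx" (3x3 intrinsics, pixels), "eye" and "orientation" of the camera in the world. Camera axes: x right, y down, z forward; pixel columns grow to the right and rows downward; lengths in m; the calibration is good to about 2 mm. A picture is of the moment at which its call begins. There is no depth.
- workorder.job_done(): hands the job in, once; it reports no verdict.
Trained networks look in the newest picture that a camera, given by its name, has taken for a name from the list of things; names that differ only in an ending like _2 or _b are one class to them, and where a whole thing is asked for, a point or a joint stands for the part that bears it (a point fixed in the world has none). Each returns a list of dicts, best first, with "score" (0 to 1); they miss things now and then, are a little off and sometimes report something else, mostly with a low value. They report only what shows in the picture. A call takes as long as a camera call.
- cams.find_in(camera, name): "box" ([left, top, width, height] in pixels, round what is visible of it).
- cams.pinpoint(camera, name): "uv" ([column, row] in pixels: a listed point, or the origin of a listed thing).
The state is a dict: "clock": time; "qpos": joint angles; "qd": joint speeds; "joint_efforts": joint torques, N m; "position": TCP position; "tool_rot": TCP orientation; "force": force on the tool from outside, world axes, zero at the start; "moment": the same for the moment, N m; "grip_width": finger opening in m.
Only numpy, scipy, OpenCV 4.12 (cv2) and the standard library are available. Lean on these libraries where they do the work, as an engineer would, in place of code of your own. Each camera call takes 0.05 s, during which the arm holds its last target. There are 200 camera calls.

TASK

Draw the thin copper blank across the iron surface plate towards the robot until about a third of its length hangs over the plate's front edge, so that it can be gripped, then pick it up. Lay it flat on the wooden stump, centred over the oblong hollow and in line with it so that it covers the hollow on all sides, ready for dishing, and let go. Do not let the blank fall, and leave the hammer, the mallet, the brass bowl and the finished dish where they are.

Things in the scene. Friction and masses are not known exactly. Their poses are not given: they have to be found in the camera images.
- blank: loose flat rectangle of plain copper sheet, 150 (its x) x 56 (y) x 2.5 mm, corners rounded 8 mm, 0.14 to 0.24 kg. Starts flat on the plate, wholly inside its edges, length within 15 degrees of the plate's x; too thin to grip there, but fingertips pressed on it from above drag it along (copper on iron friction about 0.3, less than under the finger pads). Origin: centre of its underside; z up
- blank_end (a point): on the blank: middle of the short end that starts nearer to the robot, at its underside (75 mm from the blank's origin along -x of the blank); axes as the blank's
- plate: fixed cast-iron surface plate: smooth level top slab 240 (its x) x 180 (y) x 24 mm on a smaller ribbed foot, top 60 mm above the bench; a lifting lug in the middle of each long side reaches 22 mm out, below the top. On the robot's left or right (stump on the other side), turned up to 15 degrees. Origin: centre of its underside on the bench; +x away from the robot, z up
- plate_edge (a point): middle of the plate's front top edge, the short (180 mm) edge facing the robot, at the height of the top face (60 mm above the bench); axes as the plate's, so -x points off the plate towards the robot
- stump: round log stump, fixed, about 215 mm across with dark bark, flat pale end-grain top 85 mm above the bench. Origin: centre of its underside on the bench; x along the hollow, z up
- hollow (a point): centre of the mouth of the oblong hollow in the middle of the stump's flat top, level with the top (85 mm above the bench). Hollow 104 mm long (this point's x), 26 mm wide (y), rounded ends, 14 mm deep; its x lies within 30 degrees of straight away from the robot
- hammer: bystander, loose: planishing hammer 270 mm long lying on the bench beyond the work on the left. Origin: near the middle of it, on the bench
- mallet: bystander, loose: wooden mallet standing on the face of its barrel head (62 mm across, 90 mm high), the handle reaching out level, 225 mm from the head's axis, beyond the work on the right. Origin: under the head's centre
- bowl: bystander, loose: brass bowl 104 mm across, 50 mm high, beyond the work in the middle. Origin: centre of its underside
- dish: bystander, loose: a finished shallow copper dish, oblong with rounded ends, about 130 mm by 50 mm and 14 mm high with flared walls, lying on the bench in the middle in front of the robot. Origin: centre of its underside

How it is judged:
On the way, in this order (a step that is already met when the one before it is completed fails the run):
1. the blank lies flat on the plate with its near end at least 30 mm past the plate's front edge (x of blank_end in the frame of plate_edge below -0.03 m and contact force between blank and plate above 0.3 N and angle between blank's own z axis and vertical below 0.06 rad and height (world z) of blank below 0.064 m), for 0.2 s.
2. the blank is picked up, held in the fingers clear of the plate (height (world z) of blank above 0.088 m and contact force between blank and the fingers above 1 N and contact force between blank and plate below 0.05 N), for 0.2 s.
At the end, for the whole second after the job is handed in: the blank lies flat and still on the stump's top, let go, its centre within 15 mm of the hollow's centre along the hollow and 10 mm across it, its length within 7 degrees of the hollow's (either way round), so that it covers the whole hollow; the bystanders stand where they were (x of blank in the frame of hollow between -0.015 and 0.015 m and y of blank in the frame of hollow between -0.01 and 0.01 m and z of blank in the frame of hollow between -0.004 and 0.004 m and angle between the x axis of blank and the x axis of stump, either way round below 0.12 rad and angle between blank's own z axis and vertical below 0.06 rad and contact force between blank and stump above 0.3 N and linear speed of blank below 0.02 m/s); the robot touches nothing.
It fails at once if the blank falls off the plate or the stump (height (world z) of blank below 0.045 m).
It fails at once if the blank is dropped: it moves faster than 0.8 m/s with no finger touching it (a free fall of about 30 mm) (linear speed of blank above 0.8 m/s and contact force between blank and the fingers below 0.05 N).
It fails at once if the hammer, mallet, bowl or dish is moved by more than 30 mm (distance of any of hammer, mallet, bowl, dish from where it was at the start of the episode above 0.03 m).
It also fails if it takes over 64 s, if anything falls off the work surface, if the arm or the gripper's body presses on something with over 40 N, if the wrist force passes 120 N, or if a joint passes its speed limit or range.

## Working session

There is one attempt and no reset: what is moved stays moved. The work goes in short steps, Python scripts to look and compute and a tool call to move; the robot and the scene stay as the last step left them, time stands still between calls to the robot, and variables do not carry over. Pictures are saved under pics/ and viewed, about 8 in all and at most 12, crops included, and the job is handed in when it is done.

Besides the shell and the picture viewer there is one more tool, called after "Call:" in YAML: its name, and indented under it one key for each argument. apply_moves: Moves the arm, as the interface text tells. Its arguments: {"type":"object","properties":{"steps":{"type":"array"},"claw":{"type":"number"},"force":{"type":"number"}},"required":["steps"]}

```bash
mkdir -p pics
cat > h.py <<'E'
import numpy as np, cv2
from scipy.spatial.transform import Rotation as R
from workcell import telemetry, cams, workorder
def rotm(o):
    o=np.array(o,float)
    if o.shape==(3,3): return o
    return R.from_quat(o).as_matrix() if o.size==4 else R.from_euler('xyz',o).as_matrix()
def ray(f,uv,z):
    d=rotm(f['orientation'])@np.linalg.inv(f['mtx'])@np.array([uv[0],uv[1],1.]); e=np.array(f['eye'])
    return e+d*(z-e[2])/d[2]
def proj(f,p):
    c=rotm(f['orientation']).T@(np.array(p)-f['eye']); c=np.array(f['mtx'])@c; return c[:2]/c[2]
def save(f,n): cv2.imwrite('pics/'+n,cv2.cvtColor(f['color'],cv2.COLOR_RGB2BGR))
E
python3 - <<'E'
from h import *
np.set_printoptions(precision=4,suppress=True)
print(telemetry.observe())
Z=dict(blank=.06,blank_end=.06,plate_edge=.06,hollow=.085,plate=0,stump=0,dish=0,bowl=0)
for c in ('top','side'):
    f=cams.grab_frame(c); save(f,c+'0.png'); print(c,f['eye'],f['orientation'],f['mtx'])
    for n,z in Z.items():
        print(n,[(np.round(d['score'],2),np.round(d['uv']),ray(f,d['uv'],z)[:2]) for d in cams.pinpoint(c,n)[:2]])
E
```

```text
{'clock': 0.0, 'qpos': array([ 1.1958,  0.522 , -0.0363,  1.6   ,  0.0212,  1.0211, -0.1128]), 'qd': array([ 0.0003,  0.001 , -0.0008, -0.0002, -0.0011, -0.0001, -0.0006]), 'joint_efforts': array([ -0.0018, -92.7116,   1.9773, -36.9934,   0.0174,   0.0081,
        -0.    ]), 'position': array([ 0.1874, -0.5959,  0.2307]), 'tool_rot': array([-3.1404,  0.0001,  0.3048]), 'force': array([-0.3688, -0.0011,  0.7544]), 'moment': array([0.0099, 0.0052, 0.0591]), 'grip_width': 0.085300430951579}
top [ 0.46   -0.0377  0.9219] [-3.0275  0.0206 -1.572 ] [[439.9835   0.     320.2101]
 [  0.     439.9835 237.5491]
 [  0.       0.       1.    ]]
blank [(np.float64(0.84), array([204., 246.]), array([0.5436, 0.2092])), (np.float64(0.34), array([307., 323.]), array([0.3923, 0.0057]))]
blank_end [(np.float64(0.62), array([199., 285.]), array([0.4655, 0.2172]))]
plate_edge [(np.float64(0.93), array([210., 309.]), array([0.4198, 0.1941]))]
hollow [(np.float64(0.68), array([414., 238.]), array([ 0.5541, -0.1989]))]
plate [(np.float64(0.63), array([211., 249.]), array([0.5413, 0.2126])), (np.float64(0.15)
[... 310 characters left out ...]
0119 -3.0461] [[506.6228   0.     318.8319]
 [  0.     506.6228 244.2579]
 [  0.       0.       1.    ]]
blank [(np.float64(0.6), array([325., 360.]), array([0.5404, 0.2073]))]
blank_end [(np.float64(0.75), array([376., 366.]), array([0.4648, 0.2099]))]
plate_edge [(np.float64(0.7), array([406., 364.]), array([0.4226, 0.2019]))]
hollow [(np.float64(0.92), array([332., 205.]), array([ 0.5611, -0.2056]))]
plate [(np.float64(0.74), array([324., 392.]), array([0.5399, 0.2154]))]
stump [(np.float64(0.83), array([331., 240.]), array([ 0.5604, -0.2006]))]
dish [(np.float64(0.97), array([417., 308.]), array([0.3858, 0.0052]))]
bowl [(np.float64(0.92), array([211., 284.]), array([ 0.7792, -0.0222]))]
```

View pics/top0.png

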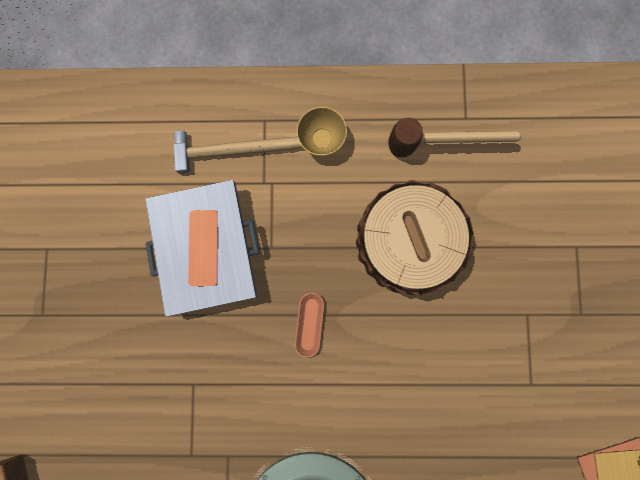

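View pics/side0.png

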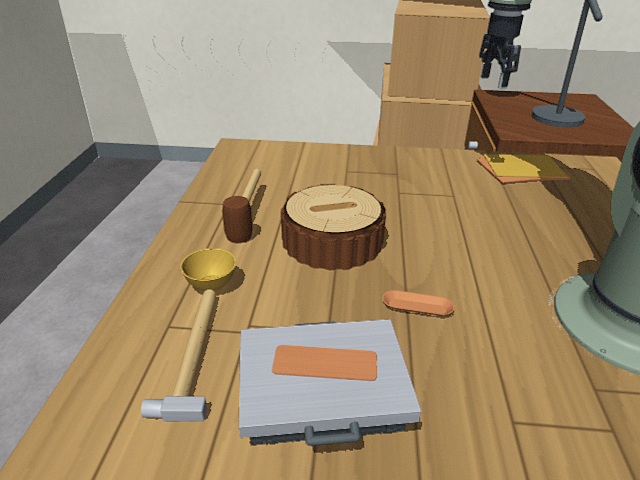

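Top view: the plate is on the left, with corners at about (147,199), (233,181), (256,298) and (166,316). The blank spans about (190,211) to (217,286). The stump is on the right, with its hollow running from about (407,213) to (428,260). The side view agrees, and the dish sits between them at (417,303). Next I'll fit these shapes precisely.

```bash
cat >> h.py <<'E'
def fit(f,mask,z,near):
    n,l,st,ce=cv2.connectedComponentsWithStats(mask.astype(np.uint8))
    i=min((i for i in range(1,n) if st[i,4]>150),key=lambda i:np.hypot(*(ce[i]-near)))
    c=max(cv2.findContours((l==i).astype(np.uint8),cv2.RETR_EXTERNAL,cv2.CHAIN_APPROX_NONE)[0],key=len)[:,0]
    P=np.array([ray(f,p,z)[:2] for p in c])
    (cx,cy),(w,h),a=cv2.minAreaRect((P*1000).astype(np.float32))
    b=cv2.boxPoints(((cx,cy),(w,h),a)); e1=b[1]-b[0]; e2=b[2]-b[1]
    e=e1 if np.hypot(*e1)>np.hypot(*e2) else e2
    if e[0]<0: e=-e
    return np.array([cx,cy])/1000,np.arctan2(e[1],e[0]),(w,h)
def hsv(f): return [c.astype(int) for c in cv2.split(cv2.cvtColor(f['color'],cv2.COLOR_RGB2HSV))]
def blankmask(f):
    h,s,v=hsv(f); return (h<14)&(s>125)&(v>170)
E
python3 - <<'E'
from h import *
np.set_printoptions(precision=4,suppress=True)
for c,nb,npl,nh in (('top',(204,248),(200,249),(417,237)),('side',(325,361),(325,375),(333,207))):
    f=cams.grab_frame(c); h,s,v=hsv(f)
    for p in (nb,(nb[0]+22,nb[1]+5),nh,(nh[0]+25,nh[1])): print(c,p,h[p[1],p[0]],s[p[1],p[0]],v[p[1],p[0]])
    print('blank',fit(f,blankmask(f),.0625,nb))
    m=((s<50)&(v>140))|blankmask(f); m=cv2.morphologyEx(m.astype(np.uint8),cv2.MORPH_CLOSE,np.ones((5,5)))
    print('plate',fit(f,m,.06,npl))
    print('hollow',fit(f,(v<190)&(h<30),.085,nh))
E
```

```text
top (204, 248) 10 130 222
top (226, 253) 109 21 204
top (417, 237) 14 118 151
top (442, 237) 18 84 210
blank (array([0.5394, 0.2122]), np.float32(0.025926717), (147.664794921875, 53.52846908569336))
plate (array([0.5417, 0.2197]), np.float32(0.20858276), (239.4234161376953, 180.4775390625))
hollow (array([ 0.5586, -0.2034]), np.float32(0.34416717), (103.6361083984375, 27.716670989990234))
side (325, 361) 12 137 201
side (347, 366) 12 132 203
side (333, 207) 17 138 164
side (358, 207) 20 86 211
blank (array([0.5396, 0.2127]), np.float32(0.016169671), (148.31321716308594, 55.65446472167969))
plate (array([0.54  , 0.2272]), np.float32(0.20826869), (239.45404052734375, 195.93568420410156))
hollow (array([ 0.5588, -0.2017]), np.float32(0.34814972), (101.02069854736328, 25.779741287231445))
```

Call:
apply_moves:
  steps:
    - [2,-1.3,0,0.02]
    - [5,-3.4,0,0.05]
    - [8.5,-5.7,0,0.1]
    - [12,-8,0,0.15]
    - [15.5,-10.4,0,0.2]
    - [19,-12.7,0,0.24]
    - [22.5,-15.1,0,0.283]
    - [26,-17.4,0,0.283]
    - [28,-18.8,0,0.283]
    - [29,-19.5,0,0.283]
  claw: 0.65
  force: 60

```text
clock: 1.83
position: [0.4084, -0.3195, 0.2315]
tool_rot: [-3.141, -0.001, 0.026]
force: [0.8, -0.7, 1.0]
grip_width: 0.0297
```

Call:
apply_moves:
  steps:
    - [0.5,-2,0,0]
    - [1.5,-5,0,0]
    - [2.7,-9,0,0]
    - [3.9,-13,0,0]
    - [5.1,-17,0,0]
    - [6.3,-21,0,0]
    - [7.5,-25,0,0]
    - [8.7,-29,0,0]
    - [9.9,-33,1,0]
    - [11.1,-37,2,0]

```text
clock: 2.67
position: [0.5083, 0.0484, 0.2124]
tool_rot: [-3.141, -0.002, 0.022]
force: [1.1, -1.3, -0.2]
grip_width: 0.0299
```

Call:
apply_moves:
  steps:
    - [0.5,-3,1,0]
    - [1,-6,2,0]
    - [1.6,-9,3,0]
    - [2.2,-12,4,0]
    - [2.7,-14,5.5,0]
    - [3.2,-15.5,7,0]
    - [3.3,-16,8.5,0]
    - [3.3,-16,10,0]
    - [3.3,-16,11,0]
    - [3.3,-16,11,0]

```text
clock: 3.5
position: [0.5364, 0.2064, 0.1002]
tool_rot: [3.14, 0.003, 0.022]
force: [-0.5, -0.6, -0.8]
grip_width: 0.0302
```

```bash
python3 -c "
from h import *
s=telemetry.observe();print(s['clock'],s['position'],s['tool_rot'],s['force'],s['grip_width'])"
```

```text
3.5 [0.53638897 0.20641582 0.1002108 ] [3.14042789e+00 2.53760416e-03 2.18409668e-02] [-0.5039544  -0.58345451 -0.80227158] 0.030195261387671764
```

Call:
apply_moves:
  steps:
    - [0.2,-0.3,1,0]
    - [0.3,-0.6,2,0]
    - [0.3,-0.6,2.8,0]
    - [0.3,-0.6,3.2,0]
    - [0.3,-0.6,3.4,0]
    - [0.3,-0.6,3.5,0]
    - [0.3,-0.6,3.6,0]
    - [0.3,-0.6,3.7,0]
    - [0.3,-0.6,3.75,0]
    - [0.3,-0.6,3.75,0]

```text
clock: 4.33
position: [0.5402, 0.213, 0.0647]
tool_rot: [-3.141, -0.0, 0.022]
force: [-0.3, -0.7, -0.6]
grip_width: 0.0297
```

Call:
apply_moves:
  steps:
    - [0,0,0.05,0]
    - [0,0,0.1,0]
    - [0,0,0.15,0]
    - [0,0,0.2,0]
    - [0,0,0.25,0]
    - [0,0,0.3,0]
    - [0,0,0.35,0]
    - [0,0,0.4,0]
    - [0,0,0.4,0]
    - [0,0,0.4,0]

```text
clock: 5.17
position: [0.5405, 0.2132, 0.062]
tool_rot: [-3.141, -0.001, 0.022]
force: [-7.7, -2.6, 29.5]
grip_width: 0.0298
```

Call:
apply_moves:
  steps:
    - [-0.2,0.04,0,0]
    - [-0.5,0.1,0,-0.01]
    - [-1.0,0.2,0,-0.02]
    - [-1.5,0.3,0,-0.03]
    - [-2.0,0.38,0,-0.04]
    - [-2.5,0.48,0,-0.05]
    - [-3.0,0.57,0,-0.06]
    - [-3.5,0.66,0,-0.07]
    - [-3.8,0.72,0,-0.075]
    - [-4.0,0.76,0,-0.08]

```text
clock: 6.0
position: [0.5023, 0.2055, 0.0621]
tool_rot: [-3.14, -0.005, 0.102]
force: [5.3, 1.2, 18.0]
grip_width: 0.0302
```

Run:
```python
from h import *
s=telemetry.observe();print(s['position'],s['tool_rot'],s['force'],s['grip_width'])
f=cams.grab_frame('top');save(f,'top1.png')
for c in ('top','side'):
    f=cams.grab_frame(c)
    print([(round(float(d['score']),2),ray(f,d['uv'],.06)[:2]) for d in cams.pinpoint(c,'blank_end')[:2]+cams.pinpoint(c,'blank')[:1]])
save(f,'side1.png')
```

```text
[0.50225632 0.20547233 0.06208303] [-3.13981889 -0.0047733   0.10188288] [ 5.34449836  1.23324491 18.01883529] 0.0302177278714822
[(0.68, array([0.42289411, 0.19691973])), (0.58, array([ 0.75787598, -0.02567908])), (0.57, array([0.50324213, 0.20053749]))]
[(0.76, array([0.42512858, 0.19455232])), (0.96, array([0.50247526, 0.20283719]))]
```

View pics/side1.png

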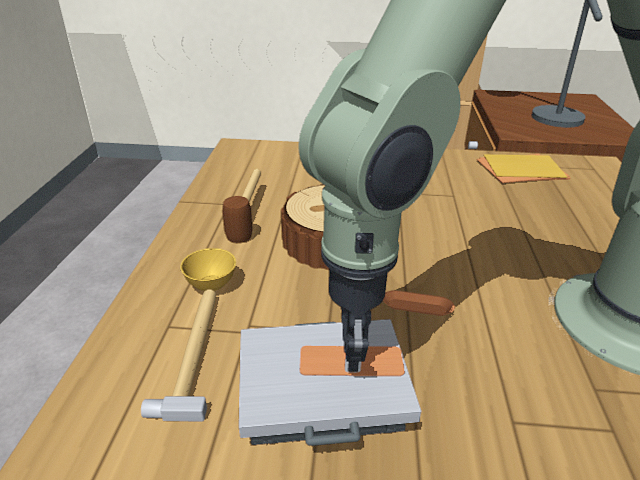

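The picture shows the blank under the fingertips at (300–403, 347–376). It has moved about 40 mm with no slip, so I'll keep dragging.

Call:
apply_moves:
  steps:
    - [-0.3,0.04,0.02,-0.01]
    - [-0.9,0.1,0.02,-0.02]
    - [-1.6,0.2,0.03,-0.04]
    - [-2.3,0.3,0.03,-0.05]
    - [-3.0,0.38,0.03,-0.06]
    - [-3.7,0.46,0.03,-0.07]
    - [-4.4,0.54,0.03,-0.085]
    - [-5.0,0.6,0.03,-0.095]
    - [-5.5,0.66,0.03,-0.1]
    - [-5.8,0.69,0.03,-0.106]

```text
clock: 7.18
position: [0.4458, 0.1931, 0.062]
tool_rot: [-3.14, -0.006, 0.208]
force: [7.9, 2.1, 24.0]
grip_width: 0.0301
```

```bash
cat > m.py <<'E'
from h import *
np.set_printoptions(precision=4,suppress=True)
s=telemetry.observe();print(s['position'],s['tool_rot'],s['force'],s['grip_width'])
for c in ('top','side'):
    f=cams.grab_frame(c)
    for n in ('blank_end','blank'):
      print(c,n,[(round(float(d['score']),2),ray(f,d['uv'],.06)[:2]) for d in cams.pinpoint(c,n)[:2]])
      if n=='blank': 
        try: print(fit(f,blankmask(f),.0625,proj(f,(.445,.192,.0625))))
        except Exception as e: print(e)
E
python3 m.py
```

```text
[0.4458 0.1931 0.062 ] [-3.1398 -0.0063  0.208 ] [ 7.866   2.1475 24.0279] 0.030143445289664644
top blank_end [(0.83, array([0.37 , 0.182]))]
top blank [(0.72, array([0.4457, 0.1858]))]
(array([0.4879, 0.1962]), np.float32(0.22215152), (59.24706268310547, 45.681007385253906))
side blank_end [(0.73, array([0.369 , 0.1761]))]
side blank [(0.61, array([0.4463, 0.1905])), (0.18, array([ 0.5582, -0.244 ]))]
(array([0.482 , 0.2003]), np.float32(0.19839907), (74.2947006225586, 55.21442794799805))
```

Call:
apply_moves:
  steps:
    - [0,0,-0.1,0]
    - [0,0,-0.3,0]
    - [0,0,-1,0]
    - [0,0,-2,0]
    - [0,0,-4,0]
    - [0,0,-6,0]
    - [0,0,-8,0]
    - [2,0,-9,0]
    - [5,0,-10,0]
    - [8,0,-10,0]

```text
clock: 8.32
position: [0.5233, 0.2087, 0.1636]
tool_rot: [-3.141, -0.003, 0.208]
force: [0.3, 0.8, -0.2]
grip_width: 0.0299
```

```bash
python3 m.py
```

```text
[0.5233 0.2087 0.1636] [-3.1409 -0.0033  0.2079] [ 0.3397  0.7999 -0.204 ] 0.029931842636283783
top blank_end [(0.96, array([0.3726, 0.1821])), (0.74, array([0.5372, 0.1941]))]
top blank [(0.71, array([0.4435, 0.1842]))]
(array([0.4023, 0.1836]), np.float32(0.19480771), (61.71038818359375, 56.91242218017578))
side blank_end [(0.67, array([0.3715, 0.1776]))]
side blank [(0.63, array([0.4467, 0.1941]))]
(array([0.4455, 0.1924]), np.float32(0.18647277), (148.85848999023438, 57.373748779296875))
```

Call:
apply_moves:
  steps:
    - [-1,0,0,0.008]
    - [-3,0,0,0.008]
    - [-5.5,0,0,0.008]
    - [-8,0,0,0.008]
    - [-10,0,1,0.008]
    - [-11.2,0,2.5,0.008]
    - [-11.7,0,4.5,0.008]
    - [-11.7,0,6.5,0.008]
    - [-11.7,0,7.4,0.008]
    - [-11.7,0,7.4,0.008]
  claw: 0

```text
clock: 9.45
position: [0.406, 0.1837, 0.0851]
tool_rot: [3.141, 0.003, 0.2]
force: [0.0, -0.4, 0.5]
grip_width: 0.0854
```

```bash
python3 m.py | head -1
```

```text
[0.406  0.1837 0.0851] [3.1408 0.0026 0.2004] [ 0.022  -0.447   0.5301] 0.08544802072544366
```

Call:
apply_moves:
  steps:
    - [0.2,0,0.4,0]
    - [0.2,0,0.9,0]
    - [0.2,0,1.5,0]
    - [0.2,0,2.1,0]
    - [0.2,0,2.7,0]
    - [0.2,0,3.1,0]
    - [0.2,0,3.4,0]
    - [0.2,0,3.5,0]
    - [0.2,0,3.5,0]
    - [0.2,0,3.5,0]

```text
clock: 10.58
position: [0.4091, 0.1846, 0.0513]
tool_rot: [-3.142, -0.0, 0.2]
force: [0.7, -0.8, 0.6]
grip_width: 0.0855
```

```bash
python3 m.py
python3 - <<'E'
from h import *
f=cams.grab_frame('side'); g=f['color'][270:450,270:500]; cv2.imwrite('pics/s2.png',cv2.resize(g[:,:,::-1],None,fx=3,fy=3))
E
```

```text
[0.4091 0.1846 0.0513] [-3.1415 -0.0001  0.1998] [ 0.7097 -0.7538  0.567 ] 0.08549456128753917
top blank_end [(0.83, array([0.3709, 0.1797]))]
top blank []
(array([0.4712, 0.1969]), np.float32(0.20150381), (92.59432983398438, 54.269195556640625))
side blank_end [(0.34, array([ 0.7442, -0.1005]))]
side blank [(0.84, array([0.4426, 0.1885]))]
(array([0.4623, 0.196 ]), np.float32(0.19319655), (114.71820068359375, 56.053680419921875))
```

View pics/s2.png

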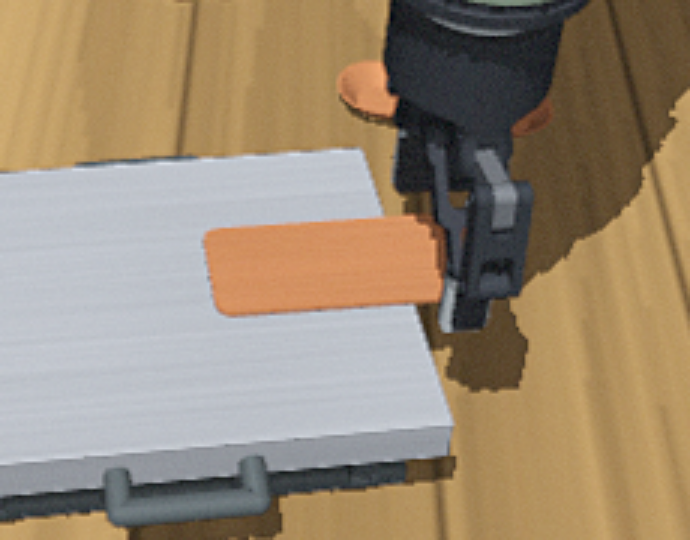

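The near finger, at about (465,300) in the crop, hangs beside the blank and clear of the plate's front edge. Closing now.

Call:
apply_moves:
  steps:
    - [0,0,0.1,0]
    - [0,0,0.1,0]
    - [0,0,0.1,0]
    - [0,0,0.1,0]
    - [0,0,0.1,0]
    - [0,0,0.1,0]
    - [0,0,0.1,0]
    - [0,0,0.1,0]
    - [0,0,0.1,0]
    - [0,0,0.1,0]
  claw: 0.6
  force: 80

```text
clock: 11.77
position: [0.4091, 0.1845, 0.0505]
tool_rot: [3.141, -0.0, 0.2]
force: [-1.6, 0.2, 9.4]
grip_width: 0.0525
```

```bash
python3 m.py;  python3 - <<'E'
from h import *
f=cams.grab_frame('side'); g=f['color'][270:450,270:500]; cv2.imwrite('pics/s3.png',cv2.resize(g[:,:,::-1],None,fx=3,fy=3))
E
```

```text
[0.4091 0.1845 0.0505] [ 3.1415 -0.0002  0.1998] [-1.6207  0.184   9.4105] 0.05252648551242071
top blank_end [(0.76, array([0.374 , 0.1794]))]
top blank [(0.88, array([0.441 , 0.1898]))]
(array([0.4701, 0.1973]), np.float32(0.19562347), (95.48759460449219, 54.257320404052734))
side blank_end [(0.93, array([0.3734, 0.1794]))]
side blank []
(array([0.4631, 0.1959]), np.float32(0.16235265), (112.4879150390625, 55.32173538208008))
```

View pics/s3.png

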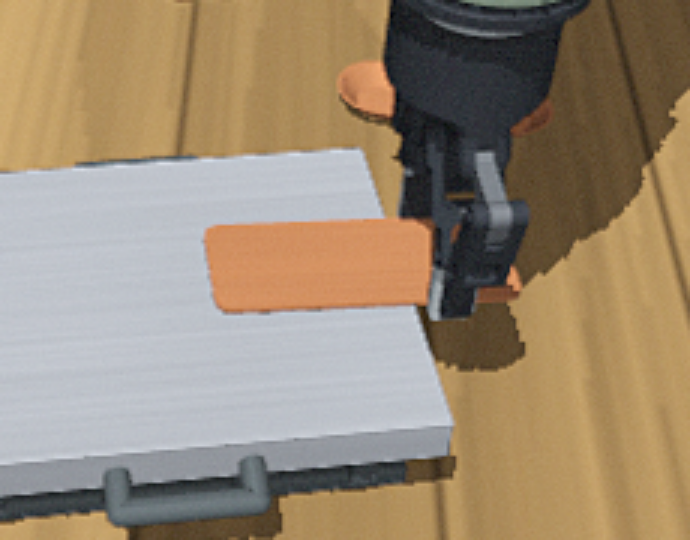

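Fingers flank the overhang and stopped on it at 52.5 mm, with the near tip at (450,300) in the crop. Lifting gently.

Call:
apply_moves:
  steps:
    - [0,0,-0.05,0]
    - [0,0,-0.1,0]
    - [0,0,-0.2,0]
    - [0,0,-0.4,0]
    - [0,0,-0.6,0]
    - [0,0,-0.8,0]
    - [0,0,-1.0,0]
    - [0,0,-1.2,0]
    - [0,0,-1.4,0]
    - [0,0,-1.5,0]

```text
clock: 12.95
position: [0.4092, 0.1846, 0.0655]
tool_rot: [-3.142, -0.0, 0.2]
force: [-0.2, 0.2, -1.5]
grip_width: 0.0525
```

```bash
python3 m.py|head -1;  python3 - <<'E'
from h import *
f=cams.grab_frame('side'); g=f['color'][270:450,270:500]; cv2.imwrite('pics/s4.png',cv2.resize(g[:,:,::-1],None,fx=3,fy=3))
E
```

```text
[0.4092 0.1846 0.0655] [-3.1415 -0.0002  0.1997] [-0.2077  0.1894 -1.5307] 0.05254080723151003
```

View pics/s4.png

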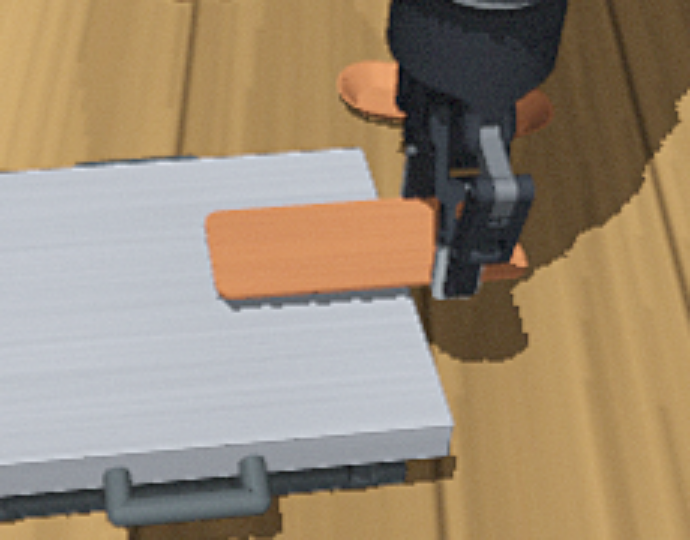

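The blank is off the plate, level, with its shadow separated from it. Next is the full lift, then the transit.

Call:
apply_moves:
  steps:
    - [0,0,-0.3,0]
    - [0,0,-1,0]
    - [0,0,-2,0]
    - [0,0,-3,0]
    - [0,0,-4,0]
    - [0,0,-5,0]
    - [0,0,-6,0]
    - [0,0,-6.8,0]
    - [0,0,-7.3,0]
    - [0,0,-7.5,0]

```text
clock: 14.13
position: [0.4094, 0.1846, 0.1411]
tool_rot: [-3.141, -0.001, 0.2]
force: [0.9, -0.0, -1.4]
grip_width: 0.0522
```

Call:
apply_moves:
  steps:
    - [0,0.4,0,0]
    - [0.1,1.2,0,0]
    - [0.2,2.5,0,0]
    - [0.4,4.5,0,-0.01]
    - [0.6,6.8,0,-0.02]
    - [0.8,9.3,0,-0.03]
    - [1.0,11.8,0,-0.04]
    - [1.2,14.3,0,-0.05]
    - [1.4,16.8,0,-0.06]
    - [1.6,19.3,0,-0.07]

```text
clock: 14.97
position: [0.4628, -0.0035, 0.1397]
tool_rot: [-3.142, 0.001, 0.27]
force: [0.3, 0.7, -2.1]
grip_width: 0.0521
```

Call:
apply_moves:
  steps:
    - [0.3,2.5,0,0]
    - [0.5,5,0,-0.01]
    - [0.7,7.5,0,-0.02]
    - [0.9,10,0,-0.03]
    - [1.1,12.3,0,-0.04]
    - [1.3,14.3,0,-0.05]
    - [1.5,16,0,-0.06]
    - [1.6,17.2,0,-0.07]
    - [1.7,18,0,-0.076]
    - [1.7,18.3,0,-0.076]

```text
clock: 15.8
position: [0.5279, -0.1748, 0.1395]
tool_rot: [-3.141, 0.001, 0.344]
force: [-0.4, 0.6, -2.4]
grip_width: 0.0523
```

```bash
cat > m2.py <<'E'
from h import *
np.set_printoptions(precision=4,suppress=True)
s=telemetry.observe();p=s['position'];print(s['clock'],p,s['tool_rot'],s['force'],s['grip_width'])
z=max(p[2]+.0095,.085)
C=np.array([.5587,-.2027])
for c in ('top','side'):
    f=cams.grab_frame(c); save(f,c+'3.png')
    for n in ('blank_end','blank'): print(c,n,[(round(float(d['score']),2),ray(f,d['uv'],z)[:2]) for d in cams.pinpoint(c,n)[:1]])
    try:
        y=s['tool_rot'][2]
        ctr,a,wh=fit(f,blankmask(f),z+.0025,proj(f,(p[0]+.08*np.cos(y),p[1]+.08*np.sin(y),z)))
        L=max(wh);far=ctr+L/2*np.array([np.cos(a),np.sin(a)]); print('fit',ctr,a,wh,'centre from far end',far-.074*np.array([np.cos(a),np.sin(a)]))
    except Exception as e: print(e)
E
python3 m2.py
```

```text
15.8 [ 0.5279 -0.1748  0.1395] [-3.1413  0.0009  0.3445] [-0.4147  0.578  -2.4181] 0.052345523121636026
top blank_end [(0.69, array([ 0.4906, -0.1871]))]
top blank [(0.79, array([ 0.5656, -0.1653]))]
fit [ 0.5882 -0.1523] 0.336026 (95.73014831542969, 53.42760467529297) centre from far end [45.7065 15.6063]
side blank_end [(0.92, array([ 0.4977, -0.1748]))]
side blank [(0.92, array([ 0.5598, -0.1497]))]
fit [ 0.5782 -0.1487] 0.36837912 (117.43972778320312, 55.6849250793457) centre from far end [55.2896 20.9698]
```

Call:
apply_moves:
  steps:
    - [-0.1,0.3,0,0]
    - [-0.3,0.8,0,0]
    - [-0.7,1.5,0,0]
    - [-1.1,2.3,0.4,0]
    - [-1.4,3,0.9,0]
    - [-1.7,3.5,1.4,0]
    - [-1.8,3.7,1.9,0]
    - [-1.8,3.7,2.4,0]
    - [-1.8,3.7,2.6,0]
    - [-1.8,3.7,2.6,0]

```text
clock: 16.93
position: [0.5236, -0.2136, 0.1135]
tool_rot: [-3.141, 0.001, 0.346]
force: [0.8, 0.2, -2.1]
grip_width: 0.052
```

```bash
sed -i 's/L=max(wh)/L=max(wh)\/1000/' m2.py; python3 m2.py
```

```text
16.9333 [ 0.5236 -0.2136  0.1135] [-3.1407  0.0006  0.3463] [ 0.8007  0.1895 -2.0584] 0.05203999087224941
top blank_end [(0.92, array([ 0.4909, -0.2244]))]
top blank [(0.9, array([ 0.5549, -0.2032]))]
fit [ 0.5831 -0.192 ] 0.33471385 (97.5181655883789, 54.35380172729492) centre from far end [ 0.5593 -0.2003]
side blank_end [(0.71, array([ 0.4874, -0.2337]))]
side blank [(0.75, array([ 0.5613, -0.2015]))]
fit [ 0.5757 -0.1915] 0.3681414 (116.01847839355469, 57.05033493041992) centre from far end [ 0.5608 -0.1972]
```

View pics/side3.png

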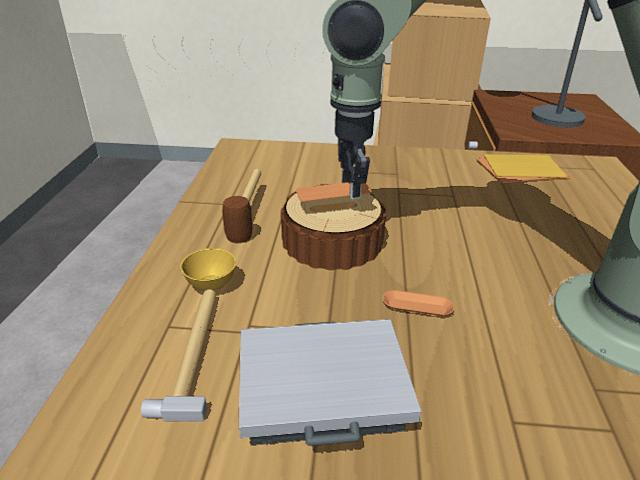

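The blank hangs over the stump, at about (300–365,185–205), lined up with the hollow. It needs a 2 mm correction, then I'll lower it.

Call:
apply_moves:
  steps:
    - [0,0.1,0.4,0]
    - [-0.07,0.2,0.9,0]
    - [-0.07,0.2,1.4,0]
    - [-0.07,0.2,1.9,0]
    - [-0.07,0.2,2.3,0]
    - [-0.07,0.2,2.6,0]
    - [-0.07,0.2,2.75,0]
    - [-0.07,0.2,2.85,0]
    - [-0.07,0.2,2.9,0]
    - [-0.07,0.2,2.9,0]

```text
clock: 18.07
position: [0.5239, -0.2163, 0.0852]
tool_rot: [3.142, -0.0, 0.346]
force: [0.2, 1.0, -2.4]
grip_width: 0.052
```

Call:
apply_moves:
  steps:
    - [0,0,0.05,0]
    - [0,0,0.1,0]
    - [0,0,0.15,0]
    - [0,0,0.2,0]
    - [0,0,0.2,0]
    - [0,0,0.2,0]
    - [0,0,0.2,0]
    - [0,0,0.2,0]
    - [0,0,0.2,0]
    - [0,0,0.2,0]

```text
clock: 18.9
position: [0.5239, -0.2163, 0.0832]
tool_rot: [3.142, 0.0, 0.346]
force: [-0.5, -0.3, -1.7]
grip_width: 0.0524
```

Call:
apply_moves:
  steps:
    - [0,0,0.03,0]
    - [0,0,0.06,0]
    - [0,0,0.1,0]
    - [0,0,0.13,0]
    - [0,0,0.16,0]
    - [0,0,0.2,0]
    - [0,0,0.2,0]
    - [0,0,0.2,0]
    - [0,0,0.2,0]
    - [0,0,0.2,0]

```text
clock: 19.73
position: [0.5239, -0.2163, 0.0818]
tool_rot: [3.141, -0.0, 0.346]
force: [-3.6, 1.6, 11.4]
grip_width: 0.052
```

```bash
python3 m2.py
```

```text
19.7333 [ 0.5239 -0.2163  0.0818] [ 3.1413 -0.0001  0.3457] [-3.5648  1.5703 11.3958] 0.05197000388179873
top blank_end [(0.62, array([ 0.4916, -0.2283]))]
top blank [(0.75, array([0.3895, 0.0058]))]
fit [ 0.5833 -0.1946] 0.33520114 (96.9849624633789, 53.89915084838867) centre from far end [ 0.5592 -0.203 ]
side blank_end [(0.78, array([ 0.487 , -0.2361]))]
side blank [(0.79, array([ 0.557 , -0.2021]))]
fit [ 0.5756 -0.1916] 0.3639314 (113.65414428710938, 55.176692962646484) centre from far end [ 0.5596 -0.1977]
```

Call:
apply_moves:
  steps:
    - [0,0,-0.05,0]
    - [0,0,-0.05,0]
    - [0,0,-0.05,0]
    - [0,0,-0.05,0]
    - [0,0,-0.05,0]
    - [0,0,-0.05,0]
    - [0,0,-0.05,0]
    - [0,0,-0.05,0]
    - [0,0,-0.05,0]
    - [0,0,-0.05,0]
  claw: 0

```text
clock: 20.87
position: [0.5239, -0.2163, 0.0817]
tool_rot: [-3.142, 0.0, 0.346]
force: [0.6, -0.2, -0.6]
grip_width: 0.0854
```

Call:
apply_moves:
  steps:
    - [0,0,-0.2,0]
    - [0,0,-0.5,0]
    - [0,0,-1,0]
    - [0,0,-2,0]
    - [0,0,-3.5,0]
    - [0,0,-5,0]
    - [-1,0,-7,0]
    - [-3,0,-9,0]
    - [-6,0,-10,0]
    - [-8,0,-11,0]

```text
clock: 21.7
position: [0.4469, -0.2441, 0.1934]
tool_rot: [3.14, -0.0, 0.345]
force: [-0.8, -1.0, 0.9]
grip_width: 0.0856
```

Run:
```python
from h import *
np.set_printoptions(precision=4,suppress=True)
s=telemetry.observe();print(s['clock'],s['position'],s['grip_width'])
for c in ('top','side'):
    f=cams.grab_frame(c); save(f,c+'4.png')
    C,a,wh=fit(f,blankmask(f),.0875,proj(f,(.559,-.203,.0875)))
    d=C-[.5587,-.2027]; u=np.array([np.cos(.346),np.sin(.346)])
    print(c,C,a,wh,'along',d@u,'across',d@[-u[1],u[0]])
    print([(n,[ray(f,d['uv'],0)[:2] for d in cams.pinpoint(c,n)[:1]]) for n in ('dish','bowl')])
```

```text
21.7 [ 0.4469 -0.2441  0.1934] 0.08561027508542016
top [ 0.5591 -0.2036] 0.33532357 (149.0404052734375, 54.18613052368164) along 0.00010602440803951632 across -0.000985712461977683
[('dish', [array([0.3896, 0.0073])]), ('bowl', [array([ 0.7801, -0.0307])])]
side [ 0.5592 -0.2007] 0.32939985 (148.11148071289062, 56.39549255371094) along 0.0011181058444118765 across 0.0016716129444162293
[('dish', [array([0.3866, 0.0011])]), ('bowl', [array([ 0.7787, -0.0257])])]
```

View pics/side4.png

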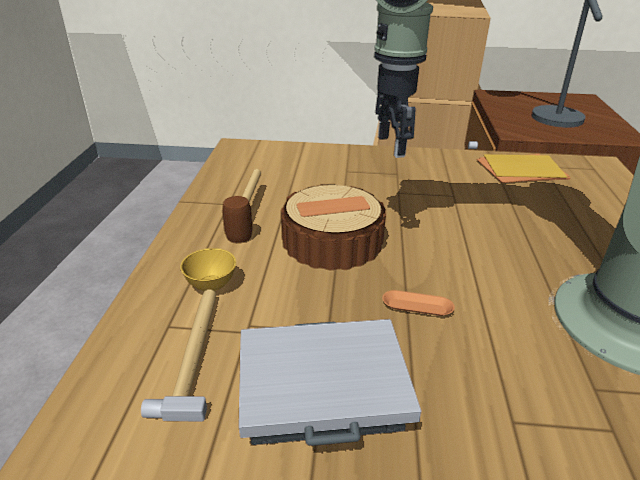

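The blank lies flat on the stump at (297–370,197–216), covering the hollow. The bystanders are where they started and the gripper is clear.

```bash
python3 -c "
from h import *
print(workorder.job_done())"
```

```text
the job is handed in; nothing more can be done
None
```

The blank is lying flat on the stump over the hollow, let go, and the job is handed in (no verdict is reported). I dragged it under the fingertips until about 55 mm hung over the plate's front edge. Then I gripped the overhang across its width, lifted it, carried it over and set it down at about 21 s of the 64 s.

**Last checks before handing in:**
- **Position:** the blank is within about 1 mm of the hollow's centre along it and 2 mm across it. The two cameras differ by about 3 mm across (-1.0 mm from the top, +1.7 mm from the side).
- **Angle:** its length is 0.01 to 0.02 rad off the hollow's direction, against a limit of 0.12.
- **Bystanders:** the bowl and dish read within about 12 mm of their first positions. That is the network's scatter; nothing looks moved in the picture. I checked the hammer and mallet only by eye in the last side picture.
- **Gripper:** it is open and clear of everything.

The grip read 52 mm on the 56 mm blank. In the air the side camera suggested the far end sagged slightly; that no longer shows now that the blank is down. The fingertips reached the stump before the blank did, so the blank settled the last few millimetres (about 6 mm by estimate) when I let go.

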